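Slide the thin bamboo tray out over the shelf edge

ROBOT

A 6-joint arm with a two-finger parallel gripper is mounted at the origin on the work surface. World frame = base frame: x ahead of the robot, y to its left, z up, the work surface at z = 0. Lengths are in m, angles in rad, forces in N, time in s.
With the tool pointing down it reaches from about 0.3 to 0.75 m from the base axis. Payload 8.5 kg.
Tool frame: the origin (TCP) lies at the very end of the fingers, on their centre line; the grasp point (between the pads) lies 19 mm behind it; z points along the fingers, y is the line along which they close (so a half turn about z gives the same grasp; the last joint's range is limited). The gripper opens to 85 mm and grips with 20 to 120 N. Pads are 22 mm wide; open, the fingers measure 114 mm over their backs; the gripper's body (76 mm by 85 mm) begins 54 mm behind the grasp point. The pads swing forward as they close: fully open they stand 13 mm farther back than shut.
Start: joints at [1.062, 0.381, 1.297, -0, 1.464, -0.215], TCP at [0.159, 0.526, 0.197] pointing down, gripper open.
Joint ranges: [-3.11, 3.11], [-0.89, 2.33], [0.22, 2.48], [-1.42, 4.56], [0.17, 2.85], [-2.88, 2.88]. Speed limits (rad/s): [2.39, 2.39, 3.14, 3.14, 3.14, 3.14].

INTERFACE

Orientations are given as a rotation vector (axis times angle).
In Python, from cell import sensors, grab_frame, get_calibration, job_done gives the robot as it stands.
- The arm moves only by the tool apply_moves, never from a script. Its argument "plan" is a list of rows, each a list of 3 entries, a list of its own where there are three numbers: the shift along the tool's x, y, z in units of 100 mm (1.0 is 100 mm), then the turn about the tool's z in units of pi/4 rad (1.0 is pi/4 rad), then the closure, from 0 (fully open) to 1 (shut). In form: [[[x, y, z], turn, fingers], ...]. A call has exactly 5 rows; each row is the pose to reach, as a shift and turn from the pose commanded when the call began, along the tool's axes at that moment; what a row does not reach only later rows make up. A row lasts 1/10 s, in which the tool goes at most 50 mm and 8.59 degrees, less where a joint would pass 70% of its speed; a pose out of reach is approached as far as the arm can. A call with a number of a shift or a turn outside -1 to 1 is refused whole. A call with a gripper value outside its range is refused whole. The fingers move at their own pace and stop on an object; "squeeze" is the grip in N (left out, the last holds). Time passes only in rows, so rows that repeat a pose let the fingers close, or fill a call up. It gives the time, the measured TCP pose, the force, the opening and the grip force at its end, in the units of the state.
- sensors.observe(): the state, without advancing time (a new reading comes with each control period).
- grab_frame(name): name is "scene" or "top"; returns the picture (480x640x3 uint8, red, green, blue); there is no depth.
- get_calibration(name): a dict with "fx", "fy", "cx", "cy" (pixels), "cam_to_world" (4x4, takes a point from camera to world coordinates). Camera axes: x right, y down, z forward; pixel columns grow to the right and rows downward; lengths in m; the calibration is good to about 2 mm. A picture is of the moment at which its call begins. get_calibration takes no time and is no camera call.
- job_done(): hands the job in; it is judged then, once.
The state is a dict: "clock": time; "qpos": joint angles; "joint_velocities": joint speeds; "effort": joint torques, N m; "position": TCP position; "eef_rot": TCP orientation; "contact_force": force on the tool from outside, world axes, zero at the start; "torque": the same for the moment, N m; "finger_gap": finger opening in m; "gripper_force": force on a finger pad.
Only numpy, scipy, OpenCV 4.12 (cv2) and the standard library are available. Lean on these libraries where they do the work, as an engineer would, in place of code of your own. Each camera call takes 0.05 s, during which the arm holds its last target. There are 200 camera calls.

TASK

On the low teak shelf, use the fingertips to push the thin bamboo tray toward the shelf's front edge (the long edge nearest the robot) until it overhangs by 45 mm, so that the dark band across it lies right over the edge and the tray is square to the edge, ready for someone to take it from below. Only slide it: do not lift it, tip it up or let it fall, and leave the tumbler, the incense holder and the massage ball where they stand.

Things in the scene. Friction and masses are not known exactly. Their poses are not given: they have to be found in the camera images.
- shelf: fixed low teak shelf, 340 mm deep (x) by 980 mm long (y), flat top 90 mm above the work surface. Origin: centre of its underside, on the work surface. x points in from the front edge (roughly away from the robot), z up. Fixed on top: stacked cork blocks (top 191 mm above the work surface) at y below -310 mm, and a lidded rattan box (top 195 mm) at y above 315 mm.
- shelf_edge (a point): middle of the shelf's front top edge, 90 mm above the work surface, same axes as the shelf: x points in from the edge, y runs along it.
- tray: loose flat slab of pale bamboo, 150 mm long (x) by 110 mm wide (y), 9 mm thick, about 0.13 kg, lying askew on the shelf top, wholly on it at the start. Origin: centre of its underside. Its -x end is the front end that is to overhang. Slides with ordinary dry friction and stops when no longer pushed.
- tray_band (a point): middle of the dark inlaid band, 8 mm wide, that crosses the tray's top from side to side 45 mm from its front end (30 mm from its centre towards -x); flush with the tray's top, 9 mm above its underside. Same axes as the tray.
- tumbler: bystander: stainless steel tumbler with a black twist cap, 72 mm across, 165 mm tall, standing on the shelf to one side of the tray. Origin: centre of its underside.
- incense_holder: bystander: small round white ceramic incense holder, 90 mm across at the foot, 36 mm tall, on the shelf to one side of the tray. Origin: centre of its underside.
- massage_ball: bystander: grey plastic massage ball, 64 mm across, fixed on a round dark wooden stand 72 mm across, 74 mm tall in all, on the shelf to one side of the tray. Origin: centre of the stand's underside.
There are look-alikes about, which are no part of the job. What is shaped like the tray but yellow is not meant.

How it is judged:
By the outcome, as a careful person would: the job done as asked, in the order asked, and still so for the second after the job is handed in, with the robot touching nothing.
It also fails if it takes over 48 s, if anything falls off the work surface, if the arm or the gripper's body presses on something with over 40 N, if the wrist force passes 120 N, or if a joint passes its speed limit or range.

## Working session

There is one attempt and no reset: what is moved stays moved. The work goes in short steps, Python scripts to look and compute and a tool call to move; the robot and the scene stay as the last step left them, time stands still between calls to the robot, and variables do not carry over. Pictures are saved under pics/ and viewed, at most 10 in all, crops included, and the job is handed in when it is done.

Besides the shell and the picture viewer there is one more tool, called after "Call:" by a JSON object that holds its "name" and its "arguments", one argument or row to a line. apply_moves: Moves the arm, as the interface text tells. Its arguments: {"type":"object","properties":{"plan":{"type":"array"},"squeeze":{"type":"number"}},"required":["plan"]}

```bash
ls; mkdir -p pics
python3 - <<'E'
from cell import sensors, grab_frame, get_calibration
import cv2,numpy as np
for n in("scene","top"):
    cv2.imwrite(f"pics/{n}0.png",grab_frame(n)[:,:,::-1])
    c=get_calibration(n);print(n,c["fx"],c["fy"],c["cx"],c["cy"]);print(np.round(c["cam_to_world"],3))
s=sensors.observe();print({k:np.round(v,3) for k,v in s.items()})
E
```

```text
pics
scene 500.00411807582094 500.00411807582094 315.26865937371707 231.33558503398888
[[ 0.812  0.399 -0.426  0.872]
 [ 0.583 -0.557  0.591 -0.476]
 [-0.001 -0.728 -0.685  0.657]
 [ 0.     0.     0.     1.   ]]
top 490.3331021501416 490.3331021501416 325.1396408757562 240.12487345200992
[[-0.008 -0.985  0.175  0.341]
 [-1.     0.01   0.008  0.01 ]
 [-0.009 -0.175 -0.985  0.984]
 [ 0.     0.     0.     1.   ]]
{'clock': np.float64(0.1), 'qpos': array([ 1.062,  0.381,  1.298,  0.   ,  1.464, -0.215]), 'joint_velocities': array([ 0.   , -0.002, -0.003, -0.001,  0.002, -0.   ]), 'effort': array([ 4.0000e-03, -4.4922e+01, -2.3166e+01, -0.0000e+00,  4.0000e-03,
       -0.0000e+00]), 'position': array([0.159, 0.526, 0.196]), 'eef_rot': array([-4.600e-01, -3.107e+00,  2.000e-03]), 'contact_force': array([-0.704, -0.688, -0.203]), 'torque': array([ 0.01 , -0.004,  0.026]), 'gripper_force': np.float64(0.0), 'finger_gap': np.float64(0.085)}
```

View pics/scene0.png

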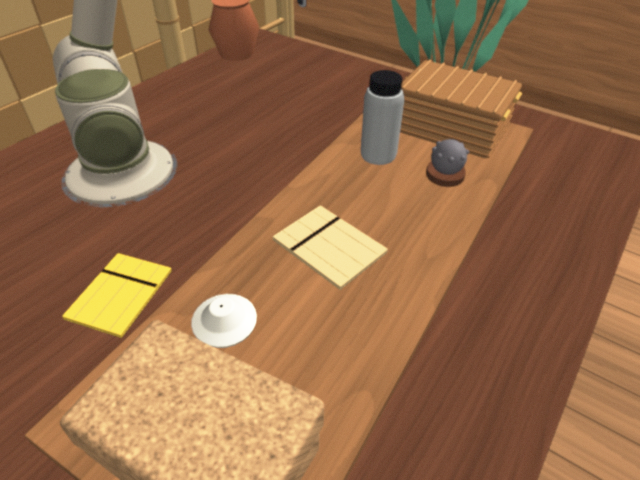

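View pics/top0.png

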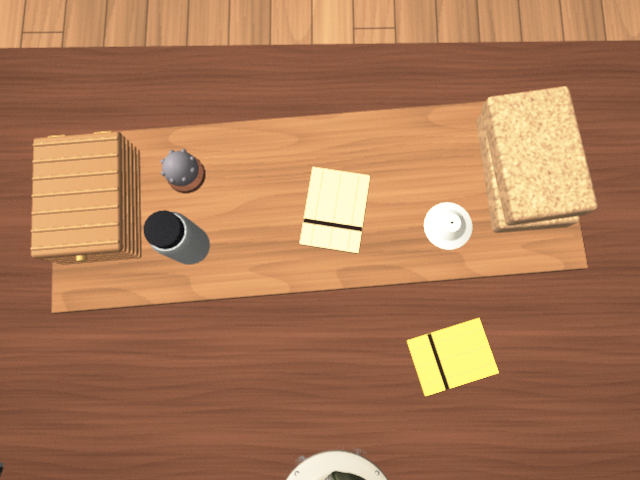

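The scene view shows the pale tray, with corners at about (321,207), (386,249), (341,284) and (275,238), and its band near (316,233). The shelf's front edge runs from about (30,435) to (365,120), and the yellow decoy lies off the shelf at (118,293). In the top view the tray corners are at about (312,168), (370,175), (358,252) and (300,245), with the band near (333,225). There the front edge runs from (52,311) to (586,268), the incense holder is at (448,225), the tumbler at (180,240) and the ball at (182,170).

```bash
cat > vis.py <<'E'
import cv2, numpy as np
from cell import grab_frame, get_calibration
def ray(n,uv):
    c=get_calibration(n);T=np.array(c["cam_to_world"]);uv=np.atleast_2d(uv).astype(float)
    d=np.c_[(uv[:,0]-c["cx"])/c["fx"],(uv[:,1]-c["cy"])/c["fy"],np.ones(len(uv))]@T[:3,:3].T
    return T[:3,3],d
def plane(n,uv,z):
    o,d=ray(n,uv);return o+d*((z-o[2])/d[:,2])[:,None]
def tri(a,b):  # pixels in scene, top -> point, gap
    o1,d1=ray("scene",a);o2,d2=ray("top",b);d1=d1[0];d2=d2[0]
    s=np.linalg.lstsq(np.c_[d1,-d2],o2-o1,rcond=None)[0]
    p,q=o1+s[0]*d1,o2+s[1]*d2;return (p+q)/2,np.linalg.norm(p-q)
def tray_mask(im):
    h=cv2.cvtColor(im,cv2.COLOR_RGB2HSV)
    return cv2.inRange(h,(15,50,190),(32,140,255))
def tray(n,im,box=(270,140,400,300)):
    """4 corners (px) of tray top by line fits to hull, band mid px"""
    m=tray_mask(im);k=np.zeros_like(m);x0,y0,x1,y1=box;k[y0:y1,x0:x1]=m[y0:y1,x0:x1]
    k=cv2.morphologyEx(k,cv2.MORPH_OPEN,np.ones((3,3)))
    k=cv2.morphologyEx(k,cv2.MORPH_CLOSE,np.ones((11,11)))
    c=max(cv2.findContours(k,cv2.RETR_EXTERNAL,cv2.CHAIN_APPROX_NONE)[0],key=cv2.contourArea)
    q=cv2.approxPolyDP(cv2.convexHull(c),0.06*cv2.arcLength(c,True),True)[:,0]
    P=c[:,0].astype(float);L=[]
    for i in range(len(q)):
        a,b=q[i].astype(float),q[(i+1)%len(q)].astype(float);u=(b-a)/np.linalg.norm(b-a)
        t=(P-a)@u;e=abs((P-a)@[-u[1],u[0]]);s=(e<3)&(t>6)&(t<np.linalg.norm(b-a)-6)
        vx,vy,x,y=cv2.fitLine(P[s].astype(np.float32),cv2.DIST_HUBER,0,.01,.01).ravel()
        L.append(np.cross([x,y,1],[x+vx,y+vy,1]))
    C=[np.cross(L[i-1],L[i]) for i in range(len(L))]
    return np.array([p[:2]/p[2] for p in C])
def edge(im,a,b,w=10,skip=()):
    """fit line of strongest R step near segment a-b"""
    r=cv2.GaussianBlur(im[:,:,0],(3,3),0).astype(np.float32);a,b=np.float32(a),np.float32(b)
    u=(b-a)/np.linalg.norm(b-a);nn=np.array([-u[1],u[0]]);s=np.arange(-w,w+.1,.5);pts=[]
    for t in np.linspace(0,1,120):
        p=a+(b-a)*t+s[:,None]*nn;v=cv2.remap(r,p[:,:1].astype(np.float32),p[:,1:].astype(np.float32),1).ravel()
        g=abs(v[4:]-v[:-4]);i=g.argmax();pts.append(p[i+2])
    pts=np.float32(pts)
    for _ in range(4):
        vx,vy,x,y=cv2.fitLine(pts,cv2.DIST_HUBER,0,.01,.01).ravel()
        e=abs((pts-[x,y])@[-vy,vx]);pts=pts[e<max(1.2,2*np.median(e))]
    f=lambda p:np.array([x,y])+np.array([vx,vy])*((np.asarray(p)-[x,y])@[vx,vy])
    return f(a),f(b),len(pts),e.mean()
E
python3 - <<'E'
from vis import *
np.set_printoptions(precision=4,suppress=True)
W={}
for n in("scene","top"):
    im=cv2.imread(f"pics/{n}0.png")[:,:,::-1].copy()
    q=tray(n,im);print(n,q.round(1).tolist());w=plane(n,q,.099)[:,:2];W[n]=(q,w)
    print(w, 'sides',np.linalg.norm(w-np.roll(w,-1,0),axis=1),'c',w.mean(0))
    a,b=((120,346),(350,135)) if n=="scene" else ((70,309),(570,270))
    A,B,k,e=edge(im,a,b);print("edge px",A,B,k,e)
    for z in(.09,0):print(z,plane(n,[A,B],z))
qs,ws=W["scene"];qt,wt=W["top"]
for i in range(4):
    j=np.linalg.norm(wt-ws[i],axis=1).argmin();print("tri",*tri(qs[i],qt[j]))
print("band",tri((316,233),(333,225)),plane("top",[(304,220),(362,228)],.099))
for nm,px,z in(("inc",(448,226),.0),("tumbcap",(166,230),.255),("tumb foot bottom",(195,264),.09)):print(nm,plane("top",[px],max(z,.09)))
print("inc scene",plane("scene",[(224,320)],.095))
E
```

```text
scene [[272.2, 235.4], [319.8, 204.9], [388.4, 248.4], [340.3, 286.2]]
[[ 0.4744 -0.043 ]
 [ 0.4929  0.064 ]
 [ 0.6418  0.0404]
 [ 0.6232 -0.0684]] sides [0.1085 0.1508 0.1103 0.151 ] c [ 0.5581 -0.0018]
edge px [118.8801 344.8248] [344.7987 129.5417] 111 0.15221584
0.09 [[ 0.4356 -0.319   0.09  ]
 [ 0.3875  0.3044  0.09  ]]
0 [[ 0.3663 -0.2941  0.    ]
 [ 0.3106  0.4283  0.    ]]Traceback (most recent call last):
  File "<stdin>", line 6, in <module>
  File "vis.py", line 27, in tray
    vx,vy,x,y=cv2.fitLine(P[s].astype(np.float32),cv2.DIST_HUBER,0,.01,.01).ravel()
              ~~~~~~~~~~~^^^^^^^^^^^^^^^^^^^^^^^^^^^^^^^^^^^^^^^^^^^^^^^^^^
cv2.error: OpenCV(4.12.0) /io/opencv/modules/imgproc/src/linefit.cpp:50: error: (-215:Assertion failed) count > 0 in function 'fitLine2D_wods'
```

```bash
sed -i 's/(15,50,190),(32,140,255)/(12,35,190),(36,150,255)/' vis.py
cat > m0.py <<'E'
from vis import *
np.set_printoptions(precision=4,suppress=True)
im=cv2.imread("pics/top0.png")[:,:,::-1].copy()
print(cv2.cvtColor(im,cv2.COLOR_RGB2HSV)[[190,240,210],[330,330,390]].tolist())
W={}
for n in("scene","top"):
    im=cv2.imread(f"pics/{n}0.png")[:,:,::-1].copy()
    q=tray(n,im);print(n,q.round(1).tolist());w=plane(n,q,.099)[:,:2];W[n]=(q,w)
    print(w, 'sides',np.linalg.norm(w-np.roll(w,-1,0),axis=1),'c',w.mean(0))
    a,b=((120,346),(350,135)) if n=="scene" else ((70,309),(570,270))
    A,B,k,e=edge(im,a,b);print("edge px",A,B,k,e)
    for z in(.09,0):print(z,plane(n,[A,B],z))
qs,ws=W["scene"];qt,wt=W["top"]
for i in range(4):
    j=np.linalg.norm(wt-ws[i],axis=1).argmin();print("tri",*tri(qs[i],qt[j]))
print("band",tri((316,233),(333,225)),plane("top",[(304,220),(362,228)],.099))
for nm,px,z in(("inc",(448,226),.0),("tumbcap",(166,230),.255),("tumb foot bottom",(195,264),.09)):print(nm,plane("top",[px],max(z,.09)))
print("inc scene",plane("scene",[(224,320)],.095))
E
python3 m0.py
```

```text
[[28, 41, 255], [27, 61, 254], [13, 138, 222]]
scene [[380.1, 242.9], [322.8, 284.8], [272.9, 234.9], [320.3, 204.6]]
[[ 0.6249  0.0435]
 [ 0.601  -0.081 ]
 [ 0.4746 -0.0414]
 [ 0.4931  0.0652]] sides [0.1268 0.1324 0.1081 0.1336] c [ 0.5484 -0.0035]
edge px [118.8801 344.8248] [344.7987 129.5417] 111 0.15221584
0.09 [[ 0.4356 -0.319   0.09  ]
 [ 0.3875  0.3044  0.09  ]]
0 [[ 0.3663 -0.2941  0.    ]
 [ 0.3106  0.4283  0.    ]]
top [[399.0, 140.0], [399.0, 282.3], [270.0, 293.2], [270.0, 140.0]]
[[ 0.6898 -0.125 ]
 [ 0.4196 -0.1156]
 [ 0.4022  0.117 ]
 [ 0.6928  0.1203]] sides [0.2704 0.2332 0.2907 0.2453] c [ 0.5511 -0.0008]
edge px [ 70.1264 310.5083] [569.884  268.6162] 120 0.16862138
0.09 [[ 0.3747  0.4807  0.09  ]
 [ 0.4425 -0.429   0.09  ]]
0 [[ 0.3781  0.5281  0.    ]
 [ 0.4527 -0.4733  0.    ]]
tri [0.6521 0.0847 0.1062] 0.09620935769118805
tri [ 0.6479 -0.1234  0.1765] 0.030311599069913448
tri [ 0.452  -0.0834  0.1161] 0.09017838782183904
tri [0.421  0.1392 0.0091] 0.033678647866654594
band (array([0.5273, 0.0029, 0.0979]), np.float64(0.0021075472102984544)) [[ 0.5363  0.0556  0.099 ]
 [ 0.5201 -0.0511  0.099 ]]
inc [[ 0.5241 -0.2114  0.09  ]]
tumbcap [[0.4885 0.2575 0.255 ]]
tumb foot bottom [[0.4575 0.2569 0.09  ]]
inc scene [[ 0.5246 -0.2098  0.095 ]]
```

```bash
sed -i 's/(12,35,190),(36,150,255)/(19,25,190),(34,140,255)/' vis.py; python3 m0.py
```

```text
[[28, 41, 255], [27, 61, 254], [13, 138, 222]]
scene [[273.0, 236.0], [319.3, 205.7], [387.6, 249.1], [340.3, 286.2]]
[[ 0.4764 -0.0433]
 [ 0.4935  0.0617]
 [ 0.6415  0.0383]
 [ 0.6232 -0.0684]] sides [0.1064 0.1498 0.1083 0.1489] c [ 0.5587 -0.0029]
edge px [118.8801 344.8248] [344.7987 129.5417] 111 0.15221584
0.09 [[ 0.4356 -0.319   0.09  ]
 [ 0.3875  0.3044  0.09  ]]
0 [[ 0.3663 -0.2941  0.    ]
 [ 0.3106  0.4283  0.    ]]
top [[312.1, 166.4], [369.4, 175.1], [357.7, 252.3], [299.1, 243.3]]
[[ 0.6395  0.0403]
 [ 0.6212 -0.0671]
 [ 0.4749 -0.0424]
 [ 0.4927  0.0647]] sides [0.1089 0.1484 0.1086 0.1488] c [ 0.5571 -0.0011]
edge px [ 70.1264 310.5083] [569.884  268.6162] 120 0.16862138
0.09 [[ 0.3747  0.4807  0.09  ]
 [ 0.4425 -0.429   0.09  ]]
0 [[ 0.3781  0.5281  0.    ]
 [ 0.4527 -0.4733  0.    ]]
tri [ 0.4753 -0.0423  0.0975] 0.0003612640964040982
tri [0.4925 0.0644 0.0969] 0.0014598194980668885
tri [0.6404 0.0405 0.0966] 0.00022780672469710497
tri [ 0.6221 -0.0671  0.0969] 0.0005498976550137948
band (array([0.5273, 0.0029, 0.0979]), np.float64(0.0021075472102984544)) [[ 0.5363  0.0556  0.099 ]
 [ 0.5201 -0.0511  0.099 ]]
inc [[ 0.5241 -0.2114  0.09  ]]
tumbcap [[0.4885 0.2575 0.255 ]]
tumb foot bottom [[0.4575 0.2569 0.09  ]]
inc scene [[ 0.5246 -0.2098  0.095 ]]
```

The two views agree: tray top at about 97 mm, sides 150 × 108 mm, edge at x≈0.411 with a slope of -0.076. The tray needs about +13.5° of rotation and about 117 mm of travel towards the edge. I'll push its back end with two half-open fingers so it squares itself. First I raise the tool, turn it and go over the obstacles.

Call:
{"name": "apply_moves", "arguments": {
  "plan": [
    [[0,0,-0.5],-0.19,0.4],
    [[0,0,-1],-0.38,0.4],
    [[0,0,-1],-0.47,0.4],
    [[0,0,-1],-0.47,0.4],
    [[0,0,-1],-0.47,0.4]
  ]
}}

```text
clock: 0.6
position: [0.1591, 0.526, 0.2955]
eef_rot: [0.115, -3.138, 0.004]
contact_force: [0.2, 0.3, 0.8]
finger_gap: 0.0515
gripper_force: 0.0
```

Call:
{"name": "apply_moves", "arguments": {
  "plan": [
    [[-0.25,-0.33,-0.3],0,0.4],
    [[-0.5,-0.66,-0.6],0,0.4],
    [[-0.84,-1,-0.6],0,0.4],
    [[-0.84,-1,-0.6],0,0.4],
    [[-0.84,-1,-0.6],0,0.4]
  ]
}}

```text
clock: 1.1
position: [0.251, 0.4324, 0.3557]
eef_rot: [0.113, -3.138, 0.002]
contact_force: [0.1, -0.4, 1.0]
finger_gap: 0.0514
gripper_force: 0.0
```

Call:
{"name": "apply_moves", "arguments": {
  "plan": [
    [[-0.28,-0.33,0],0,0.4],
    [[-0.56,-0.66,0],0,0.4],
    [[-0.84,-1,0],0,0.4],
    [[-0.84,-1,0],0,0.4],
    [[-0.84,-1,0],0,0.4]
  ]
}}

```text
clock: 1.6
position: [0.3415, 0.34, 0.3559]
eef_rot: [0.117, -3.137, 0.001]
contact_force: [-0.4, 0.8, 0.5]
finger_gap: 0.0513
gripper_force: 0.0
```

Call:
{"name": "apply_moves", "arguments": {
  "plan": [
    [[-0.28,-0.33,0],0,0.4],
    [[-0.56,-0.66,0],0,0.4],
    [[-0.78,-0.91,0],0,0.4],
    [[-0.78,-0.91,0],0,0.4],
    [[-0.78,-0.91,0],0,0.4]
  ]
}}

```text
clock: 2.1
position: [0.4258, 0.2559, 0.3563]
eef_rot: [0.12, -3.138, -0.0]
contact_force: [0.3, -0.1, -0.1]
finger_gap: 0.0515
gripper_force: 0.0
```

Call:
{"name": "apply_moves", "arguments": {
  "plan": [
    [[-0.28,-0.33,0],0,0.4],
    [[-0.56,-0.66,0],0,0.4],
    [[-0.78,-0.91,0],0,0.4],
    [[-0.78,-0.91,0],0,0.4],
    [[-0.78,-0.91,0],0,0.4]
  ]
}}

```text
clock: 2.6
position: [0.5104, 0.1714, 0.3566]
eef_rot: [0.121, -3.139, -0.001]
contact_force: [-0.8, 0.1, 0.7]
finger_gap: 0.0512
gripper_force: 0.0
```

Call:
{"name": "apply_moves", "arguments": {
  "plan": [
    [[-0.28,-0.33,0],0,0.4],
    [[-0.56,-0.66,0],0,0.4],
    [[-0.78,-0.91,0],0,0.4],
    [[-0.78,-0.91,0],0,0.4],
    [[-0.78,-0.91,0],0,0.4]
  ]
}}

```text
clock: 3.1
position: [0.5951, 0.0868, 0.3569]
eef_rot: [0.121, -3.139, -0.001]
contact_force: [-0.0, 0.5, 0.1]
finger_gap: 0.0514
gripper_force: 0.0
```

Call:
{"name": "apply_moves", "arguments": {
  "plan": [
    [[-0.28,-0.33,0],0,0.4],
    [[-0.56,-0.66,0],0,0.4],
    [[-0.76,-0.91,0],0,0.4],
    [[-0.76,-0.91,0],0,0.4],
    [[-0.76,-0.91,0],0,0.4]
  ]
}}

```text
clock: 3.6
position: [0.6779, 0.0019, 0.3571]
eef_rot: [-0.121, 3.139, 0.001]
contact_force: [0.3, 0.1, -0.7]
finger_gap: 0.0515
gripper_force: 0.0
```

Call:
{"name": "apply_moves", "arguments": {
  "plan": [
    [[0,0,0.4],0,0.4],
    [[0,0,0.8],0,0.4],
    [[0,0,1],0,0.4],
    [[0,0,1],0,0.4],
    [[0,0,1],0,0.4]
  ]
}}

```text
clock: 4.1
position: [0.6781, 0.0016, 0.2591]
eef_rot: [-0.121, 3.137, -0.001]
contact_force: [-0.9, 0.9, 0.2]
finger_gap: 0.0513
gripper_force: 0.0
```

Call:
{"name": "apply_moves", "arguments": {
  "plan": [
    [[0,0,0.4],0,0.4],
    [[0,0,0.8],0,0.4],
    [[0,0,1],0,0.4],
    [[0,0,1],0,0.4],
    [[0,0,1],0,0.4]
  ]
}}

```text
clock: 4.6
position: [0.6793, 0.0003, 0.1596]
eef_rot: [-0.119, 3.135, -0.001]
contact_force: [1.3, -1.2, 0.5]
finger_gap: 0.0508
gripper_force: 0.0
```

Call:
{"name": "apply_moves", "arguments": {
  "plan": [
    [[0,0,0.15],0,0.4],
    [[0,0,0.3],0,0.4],
    [[0,0,0.45],0,0.4],
    [[0,0,0.5],0,0.4],
    [[0,0,0.5],0,0.4]
  ]
}}

```text
clock: 5.1
position: [0.679, 0.0, 0.1083]
eef_rot: [-0.119, 3.137, -0.001]
contact_force: [0.3, -0.0, 0.9]
finger_gap: 0.051
gripper_force: 0.0
```

Run:
```python
from vis import *
from cell import sensors
print(sensors.observe()["position"])
a=[grab_frame(n)[:,:,::-1] for n in("scene","top")]
c=a[0][180:340,220:480];d=a[1][100:310,220:480]
cv2.imwrite("pics/p1.png",np.vstack([cv2.resize(np.vstack([c,d]),None,fx=1.6,fy=1.6)]))
```

```text
[6.79018714e-01 4.22540580e-05 1.08293023e-01]
```

View pics/p1.png

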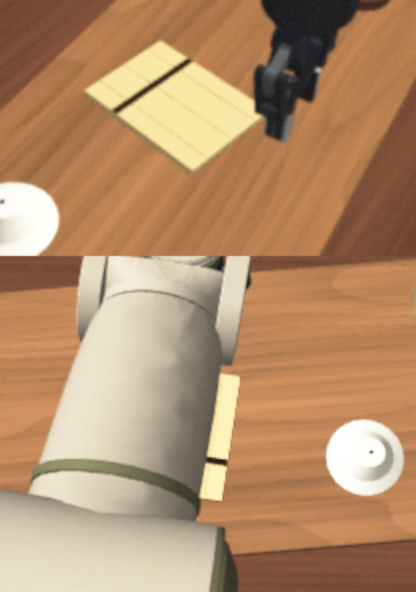

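The crop shows the fingers hovering just behind the tray's rear end, near (275,120) in the crop. The tray is untouched, and the scene view stays clear on its front half. Now a gentle descent to z≈0.092.

Call:
{"name": "apply_moves", "arguments": {
  "plan": [
    [[0,0,0.05],0,0.4],
    [[0,0,0.1],0,0.4],
    [[0,0,0.14],0,0.4],
    [[0,0,0.16],0,0.4],
    [[0,0,0.16],0,0.4]
  ]
}}

```text
clock: 5.7
position: [0.6782, 0.0, 0.0904]
eef_rot: [0.118, -3.139, -0.0]
contact_force: [-0.3, -0.3, 0.7]
finger_gap: 0.0514
gripper_force: 0.0
```

Call:
{"name": "apply_moves", "arguments": {
  "plan": [
    [[0.1,0,0],0,0.4],
    [[0.2,0,0],0,0.4],
    [[0.3,0,0],0,0.4],
    [[0.38,0,0],0,0.4],
    [[0.45,0,0],0,0.4]
  ]
}}

```text
clock: 6.2
position: [0.6331, -0.0034, 0.091]
eef_rot: [-0.118, 3.139, -0.0]
contact_force: [0.9, 0.2, -1.0]
finger_gap: 0.0512
gripper_force: 0.0
```

Call:
{"name": "apply_moves", "arguments": {
  "plan": [
    [[0.07,0,0],0,0.4],
    [[0.14,0,0],0,0.4],
    [[0.21,0,0],0,0.4],
    [[0.28,0,0],0,0.4],
    [[0.35,0,0],0,0.4]
  ]
}}

```text
clock: 6.7
position: [0.598, -0.0061, 0.0908]
eef_rot: [-0.118, 3.139, -0.0]
contact_force: [0.6, 0.1, -1.0]
finger_gap: 0.0511
gripper_force: 0.0
```

Run:
```python
from vis import *
from cell import sensors
print(sensors.observe()["position"])
a=[grab_frame(n)[:,:,::-1] for n in("scene","top")]
for n,i in zip(("scene","top"),a):cv2.imwrite(f"pics/{n}2.png",i)
cv2.imwrite("pics/p2.png",cv2.resize(a[0][160:360,200:460],None,fx=2.5,fy=2.5))
```

```text
[ 0.59804012 -0.0060903   0.09083861]
```

View pics/p2.png

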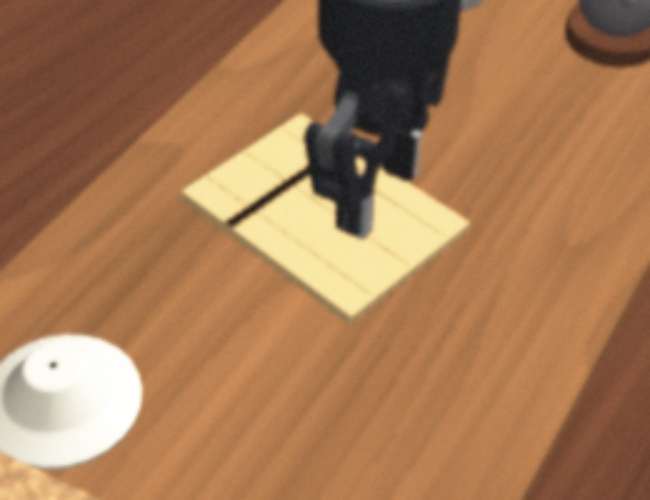

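The crop shows the fingertips hovering above the tray at about (355,215), and the tray has not moved. At this opening the tips stand more than 8 mm behind the nominal TCP. I'll back off behind the tray and feel for the shelf gently.

Call:
{"name": "apply_moves", "arguments": {
  "plan": [
    [[-0.2,0,-0.05],0,0.4],
    [[-0.4,0,-0.05],0,0.4],
    [[-0.6,0,-0.05],0,0.4],
    [[-0.8,0,-0.05],0,0.4],
    [[-0.8,0,-0.05],0,0.4]
  ]
}}

```text
clock: 7.3
position: [0.6799, 0.0001, 0.0952]
eef_rot: [-0.119, 3.139, -0.0]
contact_force: [-0.8, -0.8, 0.2]
finger_gap: 0.0509
gripper_force: 0.0
```

Call:
{"name": "apply_moves", "arguments": {
  "plan": [
    [[0,0,0.03],0,0.4],
    [[0,0,0.06],0,0.4],
    [[0,0,0.08],0,0.4],
    [[0,0,0.09],0,0.4],
    [[0,0,0.09],0,0.4]
  ]
}}

```text
clock: 7.8
position: [0.6781, -0.0, 0.0868]
eef_rot: [0.118, -3.139, -0.0]
contact_force: [-0.6, 0.7, 0.7]
finger_gap: 0.0512
gripper_force: 0.0
```

Call:
{"name": "apply_moves", "arguments": {
  "plan": [
    [[0,0,0.005],0,0.4],
    [[0,0,0.01],0,0.4],
    [[0,0,0.015],0,0.4],
    [[0,0,0.02],0,0.4],
    [[0,0,0.02],0,0.4]
  ]
}}

```text
clock: 8.3
position: [0.6783, 0.0, 0.0848]
eef_rot: [0.118, -3.139, 0.0]
contact_force: [0.4, -0.0, 0.2]
finger_gap: 0.051
gripper_force: 0.0
```

Call:
{"name": "apply_moves", "arguments": {
  "plan": [
    [[0,0,0.005],0,0.4],
    [[0,0,0.01],0,0.4],
    [[0,0,0.015],0,0.4],
    [[0,0,0.02],0,0.4],
    [[0,0,0.02],0,0.4]
  ]
}}

```text
clock: 8.8
position: [0.6783, 0.0, 0.0827]
eef_rot: [0.118, -3.139, -0.0]
contact_force: [-0.1, -0.6, 0.9]
finger_gap: 0.0513
gripper_force: 0.0
```

Call:
{"name": "apply_moves", "arguments": {
  "plan": [
    [[0,0,0.005],0,0.4],
    [[0,0,0.01],0,0.4],
    [[0,0,0.015],0,0.4],
    [[0,0,0.015],0,0.4],
    [[0,0,0.015],0,0.4]
  ]
}}

```text
clock: 9.3
position: [0.6784, -0.0, 0.0813]
eef_rot: [0.118, -3.139, -0.0]
contact_force: [0.0, -0.2, -0.4]
finger_gap: 0.0513
gripper_force: 0.0
```

Call:
{"name": "apply_moves", "arguments": {
  "plan": [
    [[0,0,0.005],0,0.4],
    [[0,0,0.01],0,0.4],
    [[0,0,0.015],0,0.4],
    [[0,0,0.015],0,0.4],
    [[0,0,0.015],0,0.4]
  ]
}}

```text
clock: 9.8
position: [0.6784, -0.0, 0.0798]
eef_rot: [0.118, -3.139, 0.0]
contact_force: [-0.1, 0.7, 0.2]
finger_gap: 0.0515
gripper_force: 0.0
```

No contact at 0.080, and the most the tips can stand back is 13 mm. So they are now 0 to 3 mm above the shelf, well below the tray's top. Pushing now.

Call:
{"name": "apply_moves", "arguments": {
  "plan": [
    [[0.1,0,0],0,0.4],
    [[0.18,0,0],0,0.4],
    [[0.25,0,0],0,0.4],
    [[0.32,0,0],0,0.4],
    [[0.38,0,0],0,0.4]
  ]
}}

```text
clock: 10.3
position: [0.6399, -0.0029, 0.0799]
eef_rot: [-0.118, 3.139, -0.0]
contact_force: [-0.1, 0.4, 0.3]
finger_gap: 0.051
gripper_force: 0.0
```

Call:
{"name": "apply_moves", "arguments": {
  "plan": [
    [[0.06,0,0],0,0.4],
    [[0.12,0,0],0,0.4],
    [[0.18,0,0],0,0.4],
    [[0.24,0,0],0,0.4],
    [[0.3,0,0],0,0.4]
  ]
}}

```text
clock: 10.8
position: [0.6101, -0.0052, 0.0799]
eef_rot: [-0.118, 3.139, -0.0]
contact_force: [-0.0, -0.6, 0.6]
finger_gap: 0.051
gripper_force: 0.0
```

Run:
```python
from vis import *
from cell import sensors
s=sensors.observe();print(s["position"],s["contact_force"])
a=grab_frame("scene")[:,:,::-1]
cv2.imwrite("pics/scene3.png",a)
cv2.imwrite("pics/p3.png",cv2.resize(a[160:360,200:460],None,fx=2.5,fy=2.5))
```

```text
[ 0.61009067 -0.00517617  0.07985662] [-0.01109061 -0.5548849   0.55281803]
```

View pics/p3.png

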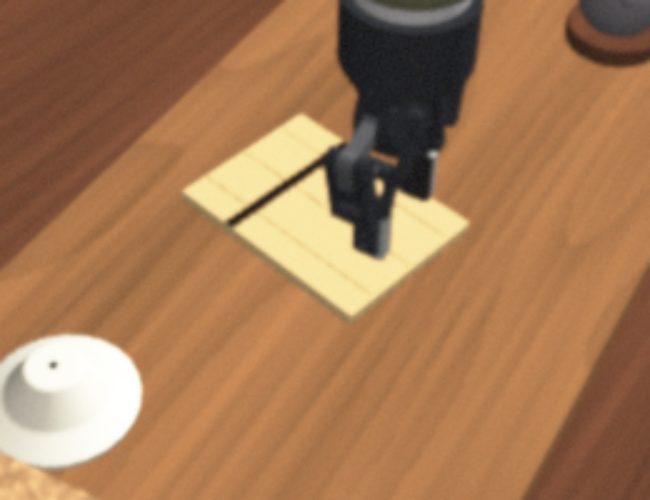

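Run:
```python
from vis import *
a=cv2.imread("pics/scene3.png")
cv2.imwrite("pics/p4.png",cv2.resize(a[190:290,310:400],None,fx=6,fy=6,interpolation=cv2.INTER_CUBIC))
o,d=ray("scene",[(345,262),(351,263.5),(355,260)])
for k in d:
    for x in(.5985,.6085,.6185):   # x-plane
        t=(x-o[0])/k[0];print((o+k*t).round(4),end=' ')
    print()
```

```text
[ 0.5985 -0.0175  0.0911] [ 0.6085 -0.0342  0.1118] [ 0.6185 -0.051   0.1325] 
[0.5985 0.0015 0.0713] [ 0.6085 -0.016   0.0927] [ 0.6185 -0.0334  0.1141] 
[0.5985 0.0137 0.0689] [ 0.6085 -0.0042  0.0904] [ 0.6185 -0.0221  0.1119]
```

View pics/p4.png

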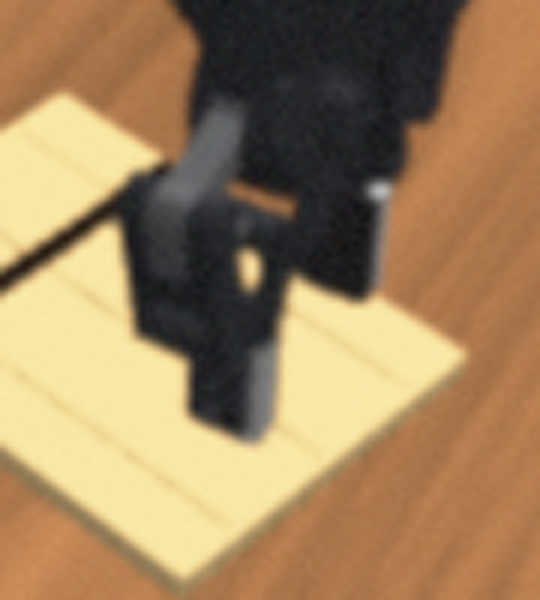

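The fingertips are still hovering over the tray. On the expected finger plane (y≈-0.032) the tip sits at z≈0.11, about 28 mm above the reported TCP. I'll retreat and feel down to the shelf in small steps.

Call:
{"name": "apply_moves", "arguments": {
  "plan": [
    [[-0.2,0,0],0,0.4],
    [[-0.4,0,0],0,0.4],
    [[-0.6,0,0],0,0.4],
    [[-0.7,0,0],0,0.4],
    [[-0.7,0,0],0,0.4]
  ]
}}

```text
clock: 11.35
position: [0.6811, 0.0002, 0.0793]
eef_rot: [-0.119, 3.139, 0.0]
contact_force: [-0.1, -0.8, -0.7]
finger_gap: 0.0513
gripper_force: 0.0
```

Call:
{"name": "apply_moves", "arguments": {
  "plan": [
    [[0,0,0.03],0,0.4],
    [[0,0,0.06],0,0.4],
    [[0,0,0.08],0,0.4],
    [[0,0,0.08],0,0.4],
    [[0,0,0.08],0,0.4]
  ]
}}

```text
clock: 11.85
position: [0.6802, 0.0001, 0.0719]
eef_rot: [-0.118, 3.139, -0.0]
contact_force: [0.9, 0.6, 0.3]
finger_gap: 0.0516
gripper_force: 0.0
```

Call:
{"name": "apply_moves", "arguments": {
  "plan": [
    [[0,0,0.005],0,0.4],
    [[0,0,0.01],0,0.4],
    [[0,0,0.015],0,0.4],
    [[0,0,0.02],0,0.4],
    [[0,0,0.02],0,0.4]
  ]
}}

```text
clock: 12.35
position: [0.6803, 0.0001, 0.0697]
eef_rot: [0.118, -3.139, -0.0]
contact_force: [0.5, 0.0, 0.4]
finger_gap: 0.0512
gripper_force: 0.0
```

Call:
{"name": "apply_moves", "arguments": {
  "plan": [
    [[0,0,0.01],0,0.4],
    [[0,0,0.02],0,0.4],
    [[0,0,0.03],0,0.4],
    [[0,0,0.04],0,0.4],
    [[0,0,0.05],0,0.4]
  ]
}}

```text
clock: 12.85
position: [0.6804, 0.0001, 0.0647]
eef_rot: [0.118, -3.139, 0.0]
contact_force: [0.2, -0.4, -0.2]
finger_gap: 0.0513
gripper_force: 0.0
```

Run:
```python
from vis import *
from cell import sensors
s=sensors.observe();print(s["position"],s["contact_force"])
a=grab_frame("scene")[:,:,::-1]
cv2.imwrite("pics/scene5.png",a)
cv2.imwrite("pics/p5.png",cv2.resize(a[190:310,310:450],None,fx=5,fy=5,interpolation=cv2.INTER_CUBIC))
```

```text
[6.80355083e-01 1.49985537e-04 6.47158506e-02] [ 0.23411723 -0.3769154  -0.16125287]
```

View pics/p5.png

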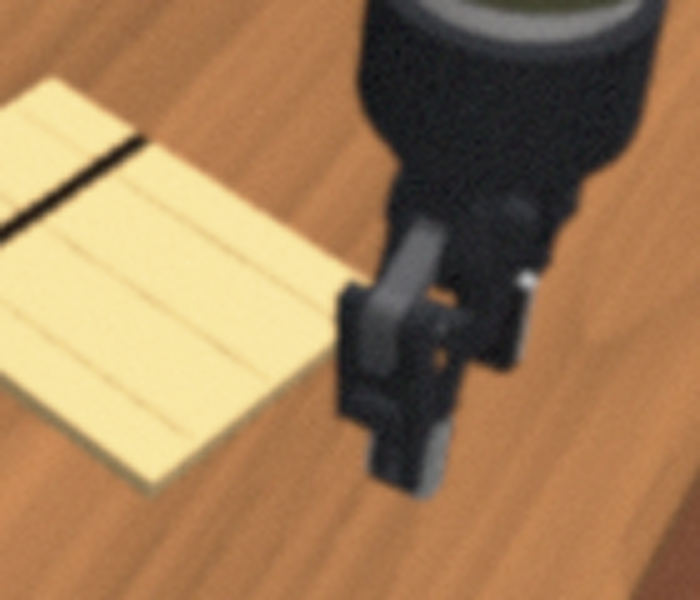

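Run:
```python
from vis import *
o,d=ray("scene",[(384.4,285),(394,289.6),(398.5,286)])
for k in d:
    for z in(.09,.095,.1,.105,.11,.115):print((o+k*((z-o[2])/k[2])).round(4),end=' ')
    print()
```

```text
[ 0.6712 -0.0217  0.09  ] [ 0.673  -0.0257  0.095 ] [ 0.6747 -0.0297  0.1   ] [ 0.6765 -0.0337  0.105 ] [ 0.6783 -0.0377  0.11  ] [ 0.6801 -0.0417  0.115 ] 
[ 0.6871 -0.0212  0.09  ] [ 0.6888 -0.0252  0.095 ] [ 0.6904 -0.0292  0.1   ] [ 0.692  -0.0332  0.105 ] [ 0.6937 -0.0372  0.11  ] [ 0.6953 -0.0412  0.115 ] 
[ 0.6892 -0.0112  0.09  ] [ 0.6908 -0.0153  0.095 ] [ 0.6924 -0.0194  0.1   ] [ 0.694  -0.0235  0.105 ] [ 0.6956 -0.0276  0.11  ] [ 0.6972 -0.0317  0.115 ]
```

Call:
{"name": "apply_moves", "arguments": {
  "plan": [
    [[0,0,0.02],0,0.4],
    [[0,0,0.04],0,0.4],
    [[0,0,0.06],0,0.4],
    [[0,0,0.07],0,0.4],
    [[0,0,0.08],0,0.4]
  ]
}}

```text
clock: 13.4
position: [0.6803, 0.0001, 0.0567]
eef_rot: [0.118, -3.139, -0.0]
contact_force: [0.0, -0.5, -0.1]
finger_gap: 0.0513
gripper_force: 0.0
```

Call:
{"name": "apply_moves", "arguments": {
  "plan": [
    [[0,0,0.01],0,0.4],
    [[0,0,0.015],0,0.4],
    [[0,0,0.02],0,0.4],
    [[0,0,0.025],0,0.4],
    [[0,0,0.025],0,0.4]
  ]
}}

```text
clock: 13.9
position: [0.6804, 0.0002, 0.0543]
eef_rot: [0.118, -3.139, -0.0]
contact_force: [-0.3, 0.1, -0.5]
finger_gap: 0.051
gripper_force: 0.0
```

Run:
```python
from vis import *
from cell import sensors
s=sensors.observe();print(s["position"],s["contact_force"])
a=grab_frame("scene")
cv2.imwrite("pics/scene6.png",a[:,:,::-1])
q=tray("scene",a);print(q.round(1).tolist(),plane("scene",q,.099)[:,:2])
# finger: dark pixels in the column band, lowest row per column
g=a[:,:,0]<110
for u in range(374,412,2):
    r=np.where(g[230:320,u])[0];print(u,(r.max()+230) if len(r) else None,end='; ')
```

```text
[6.80357233e-01 1.55717357e-04 5.42816091e-02] [-0.30343135  0.09566978 -0.47352185]
[[273.0, 236.0], [319.5, 205.7], [386.8, 248.8], [340.6, 286.4]] [[ 0.4764168  -0.04332049]
 [ 0.49369048  0.06192031]
 [ 0.64008227  0.03808304]
 [ 0.62379714 -0.06850875]]
374 None; 376 274; 378 278; 380 279; 382 280; 384 289; 386 290; 388 291; 390 292; 392 293; 394 292; 396 284; 398 279; 400 275; 402 267; 404 266; 406 267; 408 268; 410 268;
```

Run:
```python
from vis import *
c=get_calibration("scene");T=np.linalg.inv(c["cam_to_world"])
def pr(p):
    q=T@np.r_[p,1];return (c["fx"]*q[0]/q[2]+c["cx"],c["fy"]*q[1]/q[2]+c["cy"])
ex=np.array([-.9972,-.0752]);ey=np.array([-.0752,.9972]);p=np.array([.6804,.0002])
for z in(.0543,.09,.095,.1,.105):
    print(z,[np.round(pr(np.r_[p+sx*.011*ex+sy*ey,z]),1).tolist() for sx,sy in((1,-.036),(-1,-.036),(-1,-.0257),(1,.036),(-1,.036),(-1,.0257))])
```

```text
0.0543 [[377.8, 306.8], [391.1, 312.8], [394.0, 308.2], [397.7, 276.3], [410.4, 281.7], [407.7, 285.9]]
0.09 [[379.9, 291.6], [393.6, 297.7], [396.6, 292.9], [400.2, 261.0], [413.4, 266.4], [410.7, 270.7]]
0.095 [[380.2, 289.4], [394.0, 295.4], [396.9, 290.7], [400.6, 258.8], [413.8, 264.2], [411.1, 268.4]]
0.1 [[380.5, 287.1], [394.3, 293.2], [397.3, 288.5], [401.0, 256.6], [414.2, 262.0], [411.5, 266.2]]
0.105 [[380.8, 284.9], [394.7, 291.0], [397.7, 286.3], [401.4, 254.3], [414.7, 259.7], [412.0, 263.9]]
```

The tip now projects to z≈0.096 at the observed pixels (393,293) and (410,268). I'll go 3 mm lower in guarded steps.

Call:
{"name": "apply_moves", "arguments": {
  "plan": [
    [[0,0,0.01],0,0.4],
    [[0,0,0.015],0,0.4],
    [[0,0,0.02],0,0.4],
    [[0,0,0.025],0,0.4],
    [[0,0,0.025],0,0.4]
  ]
}}

```text
clock: 14.45
position: [0.6804, 0.0001, 0.0523]
eef_rot: [-0.118, 3.139, -0.0]
contact_force: [-1.8, -0.2, 4.8]
finger_gap: 0.051
gripper_force: 2.3
```

Call:
{"name": "apply_moves", "arguments": {
  "plan": [
    [[0,0,0.005],0,0.4],
    [[0,0,0.01],0,0.4],
    [[0,0,0.015],0,0.4],
    [[0,0,0.015],0,0.4],
    [[0,0,0.015],0,0.4]
  ]
}}

```text
clock: 14.95
position: [0.6804, 0.0001, 0.0523]
eef_rot: [-0.118, 3.138, -0.001]
contact_force: [-5.9, -0.3, 13.7]
finger_gap: 0.0514
gripper_force: 6.7
```

The fingers touched the shelf at a reported TCP z of 0.0523. I'll raise about 2 mm above that and push.

Call:
{"name": "apply_moves", "arguments": {
  "plan": [
    [[0,0,-0.02],0,0.4],
    [[0,0,-0.04],0,0.4],
    [[0.06,0,-0.04],0,0.4],
    [[0.12,0,-0.04],0,0.4],
    [[0.18,0,-0.04],0,0.4]
  ]
}}

```text
clock: 15.45
position: [0.6616, -0.0012, 0.054]
eef_rot: [0.118, -3.139, -0.0]
contact_force: [0.2, 0.1, -0.7]
finger_gap: 0.0512
gripper_force: 0.0
```

Call:
{"name": "apply_moves", "arguments": {
  "plan": [
    [[0.08,0,0],0,0.4],
    [[0.16,0,0],0,0.4],
    [[0.24,0,0],0,0.4],
    [[0.32,0,0],0,0.4],
    [[0.4,0,0],0,0.4]
  ]
}}

```text
clock: 15.95
position: [0.6218, -0.0042, 0.0544]
eef_rot: [-0.118, 3.139, 0.0]
contact_force: [0.6, 0.0, 0.1]
finger_gap: 0.0511
gripper_force: 0.3
```

Run:
```python
from vis import *
from cell import sensors
s=sensors.observe();print(s["position"],s["contact_force"])
a=grab_frame("scene")
cv2.imwrite("pics/scene7.png",a[:,:,::-1])
cv2.imwrite("pics/p7.png",cv2.resize(a[160:320,200:430,::-1],None,fx=3,fy=3))
```

```text
[ 0.62184094 -0.00424838  0.0543831 ] [0.64026875 0.00696228 0.14469885]
```

View pics/p7.png

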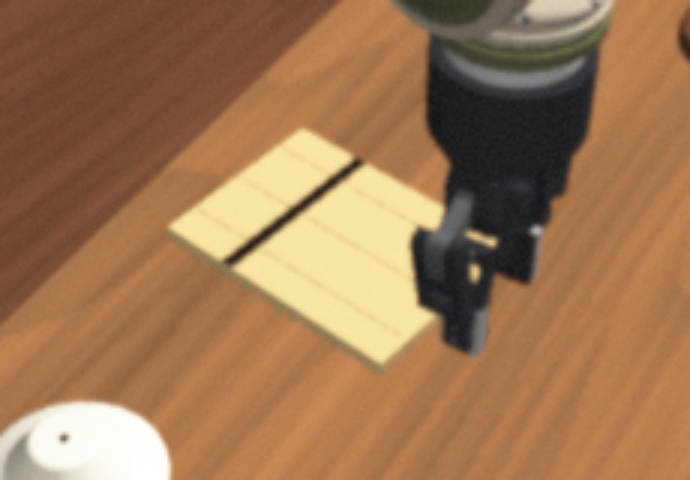

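The tray is moving and turning square: front corners are at crop (168,229) and (303,128), and the band runs from (228,262) to (362,160). I'll carry on.

Call:
{"name": "apply_moves", "arguments": {
  "plan": [
    [[0.07,0,0],0,0.4],
    [[0.14,0,0],0,0.4],
    [[0.21,0,0],0,0.4],
    [[0.28,0,0],0,0.4],
    [[0.35,0,0],0,0.4]
  ]
}}

```text
clock: 16.5
position: [0.5871, -0.0069, 0.0544]
eef_rot: [-0.118, 3.139, -0.0]
contact_force: [1.0, 0.6, -0.1]
finger_gap: 0.0512
gripper_force: 0.4
```

Call:
{"name": "apply_moves", "arguments": {
  "plan": [
    [[0.07,0,0],0,0.4],
    [[0.14,0,0],0,0.4],
    [[0.21,0,0],0,0.4],
    [[0.25,0,0],0,0.4],
    [[0.3,0,0],0,0.4]
  ]
}}

```text
clock: 17.0
position: [0.5574, -0.0092, 0.0544]
eef_rot: [-0.118, 3.139, -0.0]
contact_force: [2.1, 0.2, 0.7]
finger_gap: 0.051
gripper_force: 0.5
```

```bash
cat > m.py <<'E'
import sys
from vis import *
from cell import sensors
np.set_printoptions(precision=4,suppress=True)
O=np.array([.4108,0]);X=np.array([.9971,.0758]);Y=np.array([-.0758,.9971])
def st(w):w=np.atleast_2d(w)[:,:2]-O;return np.c_[w@X,w@Y]
s=sensors.observe();print(s["position"],s["contact_force"],"TCP s,t",st(s["position"]))
def ln(P):vx,vy,x,y=cv2.fitLine(np.float32(P),cv2.DIST_HUBER,0,.01,.01).ravel();return np.array([x,y]),vy/vx if abs(vx)>abs(vy) else vx/vy
for n in sys.argv[2:]:
    a=grab_frame(n);cv2.imwrite(f"pics/{n}{sys.argv[1]}.png",a[:,:,::-1])
    m=tray_mask(a);b=np.zeros_like(m);x0,y0,x1,y1=(150,150,420,320) if n=="scene" else (250,150,420,330)
    b[y0:y1,x0:x1]=m[y0:y1,x0:x1];b=cv2.morphologyEx(b,cv2.MORPH_OPEN,np.ones((3,3)))
    # largest pieces (front strip, rest) rectified onto top plane in edge frame
    for c in sorted(cv2.findContours(b,cv2.RETR_EXTERNAL,cv2.CHAIN_APPROX_NONE)[0],key=cv2.contourArea)[-2:]:
        p=st(plane(n,c[:,0],.099));r=cv2.minAreaRect(np.float32(p*1000))
        t0,t1=p[:,1].min(),p[:,1].max();e=[]
        for f in(min,max):   # extreme s per t-bin
            bins=np.linspace(t0+.012,t1-.012,16);q=[]
            for i in range(15):
                k=(p[:,1]>=bins[i])&(p[:,1]<bins[i+1])
                if k.any():q.append((f(p[k,0]),bins[i:i+2].mean()))
            o,g=ln(q);e+= [o[0]-g*(o[1]-(t0+t1)/2),np.degrees(np.arctan(g))]
        print(n,"area",cv2.contourArea(c),"t",t0,t1,"smin(mid),deg,smax,deg",np.array(e))
E
python3 m.py 8 scene top
```

```text
[ 0.5574 -0.0092  0.0544] [2.0726 0.222  0.6622] TCP s,t [[ 0.1455 -0.0203]]
scene area 956.0 t -0.08763444438437192 0.021673226992325524 smin(mid),deg,smax,deg [-0.0132 -0.2825  0.0244 -0.7056]
scene area 2066.0 t -0.08791916185253391 0.02190034044067916 smin(mid),deg,smax,deg [  0.0343  -0.2775   0.1064 -44.1181]
top area 1427.0 t -0.09648751148530574 0.029220149019093325 smin(mid),deg,smax,deg [ 0.2118 17.7363  0.2588  5.0354]
top area 3255.0 t -0.022463381426796186 0.14963337434510116 smin(mid),deg,smax,deg [  0.0763 -32.994    0.176  -21.5791]
```

Square to within about 0.5°. The band is 29 mm from the edge, which agrees with the finger face position (front overhang about 15 mm). I'll push 26 mm, then measure again.

Call:
{"name": "apply_moves", "arguments": {
  "plan": [
    [[0.06,0,0],0,0.4],
    [[0.12,0,0],0,0.4],
    [[0.18,0,0],0,0.4],
    [[0.23,0,0],0,0.4],
    [[0.26,0,0],0,0.4]
  ]
}}

```text
clock: 17.6
position: [0.5312, -0.0111, 0.0543]
eef_rot: [0.118, -3.139, -0.0]
contact_force: [0.5, -0.3, -0.3]
finger_gap: 0.0512
gripper_force: 0.3
```

```bash
python3 m.py 9 scene
```

```text
[ 0.5312 -0.0111  0.0543] [ 0.5055 -0.2551 -0.2876] TCP s,t [[ 0.1192 -0.0202]]
scene area 921.5 t -0.0876704917934326 0.021924423188873735 smin(mid),deg,smax,deg [-0.0397 -0.4081 -0.0016  0.4319]
scene area 1925.5 t -0.08780383122764364 0.02178780765736443 smin(mid),deg,smax,deg [  0.008   -0.1275   0.078  -41.7903]
```

Call:
{"name": "apply_moves", "arguments": {
  "plan": [
    [[0.01,0,0],0,0.4],
    [[0.015,0,0],0,0.4],
    [[0.02,0,0],0,0.4],
    [[0.025,0,0],0,0.4],
    [[0.025,0,0],0,0.4]
  ]
}}

```text
clock: 18.15
position: [0.5293, -0.0113, 0.0543]
eef_rot: [-0.118, 3.139, -0.0]
contact_force: [0.6, 1.5, -0.3]
finger_gap: 0.0511
gripper_force: 0.4
```

```bash
python3 m.py 10 scene
```

```text
[ 0.5293 -0.0113  0.0543] [ 0.6159  1.5428 -0.2742] TCP s,t [[ 0.1173 -0.0203]]
scene area 922.5 t -0.0876704917934326 0.02149739224033431 smin(mid),deg,smax,deg [-0.0415 -0.0802 -0.0034 -0.0721]
scene area 1902.5 t -0.08780383122764364 0.02178780765736443 smin(mid),deg,smax,deg [  0.0064  -0.1554   0.077  -41.5308]
```

Call:
{"name": "apply_moves", "arguments": {
  "plan": [
    [[-0.1,0,0],0,0.4],
    [[-0.2,0,0],0,0.4],
    [[-0.4,0,-0.2],0,0.4],
    [[-0.6,0,-0.6],0,0.4],
    [[-0.8,0,-1],0,0.4]
  ]
}}

```text
clock: 18.7
position: [0.61, -0.005, 0.1553]
eef_rot: [0.118, -3.138, -0.0]
contact_force: [0.7, -0.3, 0.8]
finger_gap: 0.0512
gripper_force: 0.0
```

Call:
{"name": "apply_moves", "arguments": {
  "plan": [
    [[0,0.2,-0.4],0,0.4],
    [[0,0.5,-0.8],0,0.4],
    [[0,0.9,-1],0,0.4],
    [[0,1,-1],0,0.4],
    [[0,1,-1],0,0.4]
  ]
}}

```text
clock: 19.2
position: [0.6017, 0.0959, 0.2541]
eef_rot: [0.122, -3.139, 0.0]
contact_force: [0.2, 0.2, -0.7]
finger_gap: 0.0511
gripper_force: 0.0
```

Call:
{"name": "apply_moves", "arguments": {
  "plan": [
    [[0,0.4,-0.2],0,0.4],
    [[0,0.8,-0.4],0,0.4],
    [[0,1,-0.4],0,0.4],
    [[0,1,-0.4],0,0.4],
    [[0,1,-0.4],0,0.4]
  ]
}}

```text
clock: 19.7
position: [0.5942, 0.193, 0.2928]
eef_rot: [0.117, -3.137, 0.001]
contact_force: [0.6, 0.3, -0.3]
finger_gap: 0.051
gripper_force: 0.0
```

```bash
python3 m.py 11 scene top
python3 - <<'E'
import cv2,numpy as np
a=cv2.imread("pics/scene11.png");b=cv2.imread("pics/top11.png")
cv2.imwrite("pics/p11.png",np.vstack([cv2.resize(a,(440,330)),cv2.resize(b[150:330,220:460],(360*440//360,330))])[:600])
E
```

```text
[0.5942 0.193  0.2928] [ 0.5735  0.2998 -0.2587] TCP s,t [[0.1975 0.1786]]
scene area 907.5 t -0.08750855555528085 0.02149739224033431 smin(mid),deg,smax,deg [-0.0414 -0.2101 -0.0035 -0.1879]
scene area 2807.0 t -0.08768567421689281 0.02190034044067916 smin(mid),deg,smax,deg [ 0.0063 -0.0109  0.109  -0.3067]
top area 1325.5 t -0.08613642689554411 0.02400837795881819 smin(mid),deg,smax,deg [-0.0429 -0.0701 -0.0029  0.1523]
top area 3205.0 t -0.08631106157072527 0.024029847990545642 smin(mid),deg,smax,deg [ 0.0062 -0.0783  0.1056 -0.3684]
```

View pics/p11.png

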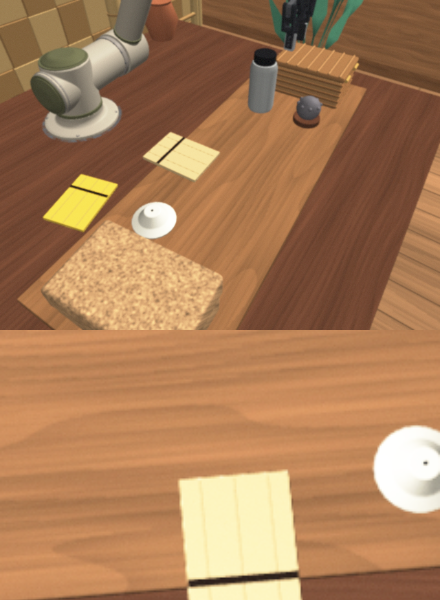

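The scene view shows the tray overhanging and square, with the bystanders untouched. The top crop shows the band at (243,578), just inside the edge. Both views put the band about 1.5 mm short, so I'll check the edge locally before a final nudge.

Run:
```python
import sys;sys.argv=["m","x"]
from m import *
for n,segs in(("scene",(((170,297),(230,240)),((275,197),(345,130)))),("top",(((215,298),(298,291)),((372,285),(500,274))))):
    im=cv2.imread(f"pics/{n}11.png")[:,:,::-1].copy()
    for a,b in segs:
        A,B,k,e=edge(im,a,b,8);print(n,np.r_[A,B].round(1),k,e,st(plane(n,[A,B],.09)).round(4).tolist())
```

```text
[0.5943 0.1925 0.2933] [-0.0223  0.5692 -0.3907] TCP s,t [[0.1976 0.1781]]
scene [169.7 296.7 229.5 239.5] 117 0.13687657 [[0.0007, -0.2235], [0.0005, -0.0842]]
scene [274.7 196.6 344.7 129.6] 120 0.07083944 [[0.0005, 0.0445], [-0.0002, 0.3048]]
top [215.  298.5 298.  291.5] 120 0.15417515 [[-0.0002, 0.2186], [-0.0003, 0.0673]]
top [372.  285.  500.  274.5] 111 0.24281716 [[0.0, -0.0678], [-0.0008, -0.3021]]
```

The edge is confirmed at s≈0 in both views, so the band is about 1.3 mm short. I'll return along the same path and nudge by that much.

Call:
{"name": "apply_moves", "arguments": {
  "plan": [
    [[0,-0.4,0],0,0.4],
    [[0,-0.8,0.1],0,0.4],
    [[0,-1,0.4],0,0.4],
    [[0,-1,0.4],0,0.4],
    [[0,-1,0.4],0,0.4]
  ]
}}

```text
clock: 20.3
position: [0.6015, 0.0935, 0.2543]
eef_rot: [0.115, -3.138, -0.0]
contact_force: [-0.0, 0.5, 0.4]
finger_gap: 0.0509
gripper_force: 0.0
```

Call:
{"name": "apply_moves", "arguments": {
  "plan": [
    [[0,-0.4,0.2],0,0.4],
    [[0,-0.8,0.5],0,0.4],
    [[0,-1,0.8],0,0.4],
    [[0,-1,1],0,0.4],
    [[0,-1,1],0,0.4]
  ]
}}

```text
clock: 20.8
position: [0.6085, -0.005, 0.1528]
eef_rot: [0.118, -3.136, -0.002]
contact_force: [0.9, 0.7, -0.2]
finger_gap: 0.0513
gripper_force: 0.0
```

Call:
{"name": "apply_moves", "arguments": {
  "plan": [
    [[0,0,0.4],0,0.4],
    [[0,0,0.7],0,0.4],
    [[0.2,0,0.9],0,0.4],
    [[0.4,0,1],0,0.4],
    [[0.4,0,1],0,0.4]
  ]
}}

```text
clock: 21.3
position: [0.5681, -0.0072, 0.055]
eef_rot: [0.12, -3.138, -0.001]
contact_force: [-0.1, -0.5, -0.3]
finger_gap: 0.0515
gripper_force: 0.0
```

Call:
{"name": "apply_moves", "arguments": {
  "plan": [
    [[0.15,0,0],0,0.4],
    [[0.25,0,0],0,0.4],
    [[0.33,0,0],0,0.4],
    [[0.37,0,0],0,0.4],
    [[0.38,0,0],0,0.4]
  ]
}}

```text
clock: 21.8
position: [0.5315, -0.0111, 0.0548]
eef_rot: [-0.118, 3.139, -0.0]
contact_force: [0.1, -0.2, 0.2]
finger_gap: 0.0513
gripper_force: 0.0
```

Call:
{"name": "apply_moves", "arguments": {
  "plan": [
    [[0.01,0,0],0,0.4],
    [[0.02,0,0],0,0.4],
    [[0.03,0,0],0,0.4],
    [[0.035,0,0],0,0.4],
    [[0.035,0,0],0,0.4]
  ]
}}

```text
clock: 22.3
position: [0.5279, -0.0114, 0.0543]
eef_rot: [-0.118, 3.139, -0.0]
contact_force: [1.0, -0.3, 0.2]
finger_gap: 0.051
gripper_force: 0.3
```

Call:
{"name": "apply_moves", "arguments": {
  "plan": [
    [[-0.1,0,0],0,0.4],
    [[-0.2,0,0],0,0.4],
    [[-0.4,0,-0.2],0,0.4],
    [[-0.6,0,-0.6],0,0.4],
    [[-0.8,0,-1],0,0.4]
  ]
}}

```text
clock: 22.8
position: [0.6086, -0.0051, 0.1553]
eef_rot: [0.118, -3.138, -0.0]
contact_force: [0.6, 0.3, 0.5]
finger_gap: 0.0515
gripper_force: 0.0
```

Call:
{"name": "apply_moves", "arguments": {
  "plan": [
    [[0,0.2,-0.4],0,0.4],
    [[0,0.5,-0.8],0,0.4],
    [[0,0.9,-1],0,0.4],
    [[0,1,-1],0,0.4],
    [[0,1,-1],0,0.4]
  ]
}}

```text
clock: 23.3
position: [0.6002, 0.0958, 0.2541]
eef_rot: [-0.122, 3.139, -0.0]
contact_force: [0.3, -0.8, -1.0]
finger_gap: 0.051
gripper_force: 0.0
```

Call:
{"name": "apply_moves", "arguments": {
  "plan": [
    [[0,0.4,-0.2],0,0.4],
    [[0,0.8,-0.4],0,0.4],
    [[0,1,-0.4],0,0.4],
    [[0,1,-0.4],0,0.4],
    [[0,1,-0.4],0,0.4]
  ]
}}

```text
clock: 23.8
position: [0.5928, 0.1929, 0.2927]
eef_rot: [0.117, -3.137, 0.001]
contact_force: [0.0, -0.5, 0.6]
finger_gap: 0.0512
gripper_force: 0.0
```

```bash
python3 m.py 12 scene top
python3 - <<'E'
import cv2,numpy as np
for n in("scene","top"):
    a=cv2.imread(f"pics/{n}0.png").astype(int);b=cv2.imread(f"pics/{n}12.png").astype(int);d=abs(a-b).max(2)
    w=dict(inc=(190,290,260,345),tum=(385,110,402,163),ball=(428,140,468,184)) if n=="scene" else dict(inc=(420,200,475,250))
    for k,(x0,y0,x1,y1) in w.items():print(n,k,d[y0:y1,x0:x1].mean().round(1),np.percentile(d[y0:y1,x0:x1],99))
E
```

```text
[0.5928 0.1929 0.2927] [ 0.0173 -0.5185  0.6189] TCP s,t [[0.1961 0.1785]]
scene area 909.0 t -0.08750855555528085 0.02149739224033431 smin(mid),deg,smax,deg [-0.0428 -0.4908 -0.005  -0.2987]
scene area 2802.5 t -0.08765100374303114 0.021955855957304413 smin(mid),deg,smax,deg [ 0.0048 -0.2065  0.1072  0.3406]
top area 1324.5 t -0.08613642689554411 0.023258322475379872 smin(mid),deg,smax,deg [-0.0443 -0.1001 -0.0042  0.1019]
top area 3205.5 t -0.08631106157072527 0.024163179546096137 smin(mid),deg,smax,deg [0.0045 0.3873 0.1043 0.1033]
scene inc 2.9 8.0
scene tum 3.4 8.0
scene ball 3.5 9.0
top inc 15.6 29.0
```

```bash
python3 -c "
from cell import job_done;print(job_done())"
```

```text
the job is handed in; nothing more can be done
None
```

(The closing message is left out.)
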